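# Raise the ladder stand and mount the laser

### The arm

A 7-joint arm with a two-finger parallel gripper is mounted at the origin on the work surface. World frame = base frame: x ahead of the robot, y to its left, z up, the work surface at z = 0. Lengths are in m, angles in rad, forces in N, time in s.
With the tool pointing down it reaches from about 0.4 to 0.85 m from the base axis. Payload 10.4 kg.
Tool frame: the origin (TCP) lies on the centre line of the jaws, within the pads' length; the fingertips stand 25 mm ahead of it and the grasp point (between the pads) lies 6 mm ahead of it; z points along the fingers, y is the line along which they close (so a half turn about z gives the same grasp; the last joint's range is limited). The gripper opens to 85 mm and grips with 20 to 120 N. Pads are 22 mm wide; open, the fingers measure 114 mm over their backs; the gripper's body (76 mm by 85 mm) begins 54 mm behind the grasp point. The pads swing forward as they close: fully open they stand 13 mm farther back than shut.
Start: joints at [1.147, 0.332, -0.065, 1.46, 0.022, 1.35, -0.088], TCP at [0.244, -0.575, 0.256] pointing down, gripper open.
Joint ranges: [-2.6, 2.6], [-0.5, 2.12], [-1.47, 1.34], [0.16, 2.42], [-1.27, 4.41], [0.06, 2.06], [-2.6, 2.6]. Speed limits (rad/s): [2.22, 2.22, 2.79, 2.79, 3.14, 3.14, 3.14].

### API

Orientations are given as a rotation vector (axis times angle).
In Python, from station import env gives the robot as it stands.
- The arm moves only by the tool step_arm, never from a script. Its argument "moves" is a list that holds one entry, the list of rows, each a list of 7 numbers: the shift along the tool's x, y, z in cm, then the turn, a rotation vector about the tool's x, y, z in rad, then the finger opening in cm, from 0 to 8.54. A call has 1 to 20 rows; each row is the pose to reach, as a shift and turn from the pose commanded when the call began, along the tool's axes at that moment; what a row does not reach only later rows make up. A row lasts 1/8 s, in which the tool goes at most 62.5 mm and 10.7 degrees, less where a joint would pass 70% of its speed; a pose out of reach is approached as far as the arm can. A call with a gripper value outside its range is refused whole. The fingers move at their own pace and stop on an object; the grip force is fixed at half the most. Time passes only in rows, so rows that repeat a pose let the fingers close. It gives the time, the measured TCP pose, the force, the opening and the grip force at its end, in the units of the state.
- env.observe(): the state, without advancing time (a new reading comes with each control period).
- env.read_camera(name): name is "scene" or "top" or "wrist"; returns a dict with "pixels" (480x640x3 uint8, red, green, blue), "vertical_fov" (degrees; the focal length in pixels is half the picture's height over the tangent of half this angle, whatever the lens; pixels are square), "cx", "cy" (the principal point, pixels), "dist_coeffs" ([k1, k2, p1, p2, k3] as OpenCV has them; the pictures are not rectified), "origin" and "orientation" of the camera in the world; the wrist camera has in their place "T_tool_cam" (4x4, takes a point from camera to tool coordinates, whose origin is the TCP and whose axes are the flange's). Camera axes: x right, y down, z forward; pixel columns grow to the right and rows downward; lengths in m; the calibration is good to about 2 mm. A picture is of the moment at which its call begins: read the wrist's pose just before it. There is no depth.
- env.finish_job(): hands the job in; it is judged then, once.
The state is a dict: "t": time; "qpos": joint angles; "qd": joint speeds; "effort": joint torques, N m; "position": TCP position; "tool_rot": TCP orientation; "contact_force": force on the tool from outside, world axes, zero at the start; "moment": the same for the moment, N m; "gripper_width": opening from 0.0 (shut) to 1.0 (fully open); "finger_force": force on a finger pad.
Only numpy, scipy, OpenCV 4.12 (cv2) and the standard library are available. Lean on these libraries where they do the work, as an engineer would, in place of code of your own. Each camera call takes 0.05 s, during which the arm holds its last target. There are 200 camera calls.

### The job

Lift the sliding ladder section of the stand by its blue ear until the orange pawl has passed the top rung, then lower it (do not let it drop) so that the pawl rests on the top rung. Then take the laser tube from its slanted rest, lower it by hand into the two V cradles of the stand, centred, with the brass end over the ladder, and swing the red keeper shut over it. Do not let the laser fall, and leave the other things on the table where they are.

Things in the scene. Friction and masses are not known exactly. Their poses are not given: they have to be found in the camera images.
- stand: Fixed ladder stand on a steel plate 240 x 120 x 10 mm; origin under its centre, z up. At x = +95 mm an upright frame (106 mm high, 100 wide along y) with three 8 mm rungs along y, at z = 32, 64, 96 mm; the ladder section slides vertically at x = +70. At x = -70 a post with the fixed V cradle and red keeper. The laser lies along x at y = 0 in both V cradles (90 degree sides, 12 mm thick along x)
- fly (a joint): height (m) of the ladder section (0.4 kg, slides freely, sinks if let go): 0 = pawl on the bottom rung, 0.032 middle, 0.064 top rung (its cradle is then level with the fixed one); stop at 0.100. Starts on the bottom rung. Rising, each rung folds the pawl from 14 mm below that rung's seat; it swings back only about 18 mm above the seat (0.082 for the top rung), then holds when lowered
- pawl (a joint): orange gravity pawl on the section: 0 = arm out level over a rung, carrying the section; up to 1.4 rad = folded down while passing a rung. Its heavy tail swings it back to 0 in about 0.2 s. Needs no handling
- ear (a point): centre of the section's blue lifting ear, an upright block 14 mm thick along the stand's x, 34 mm along its y, 44 mm high, at stand x = +70, y = +57 mm, on a 12 mm thick blue crosshead whose top is 22 mm below this point. Free above and on both x sides. 148 mm above the table plus the value of joint fly
- fly_cradle (a point): bottom of the V of the cradle on the section, at stand x = +70, y = 0; 128 mm above the table plus the value of joint fly. The laser's axis lies 27 mm above it
- fixed_cradle (a point): bottom of the V of the fixed cradle, at stand x = -70, y = 0, z = 192 mm. The laser's axis lies 27 mm above it (219 mm over the table, its top at 238)
- keeper (a joint): red keeper bar, hinge line along the stand's x at x = -70, y = +36, z = 240 mm: 0 = shut, level across the fixed cradle towards -y; on the laser it rests at about 0.06 rad. Starts open at about 2.1 rad, leaning outward to +y (upright is 1.57). Swings freely: pushed inward past upright it falls shut by itself
- keeper_knob (a point): centre of the black knob (18 mm thick, 20 mm along the hinge line) at the keeper's free end, 66 mm from the hinge line; the bar is 14 mm wide, 8 mm thick
- rest: fixed slanted rest on a steel plate 230 x 90 x 10 mm; origin under its centre, z up. Two black V cradles, 62 mm either side of the laser's middle, hold it sloping up 32 degrees (0.56 rad) towards the rest's +x; stop plate at the low end; open between the cradles
- tube_center (a point): centre of the laser, a smooth aluminium tube 38 mm in diameter, 200 mm long, about 0.4 kg, balanced at its centre; x along the tube towards its brass front end. Starts in the slanted rest, brass end up, centre 118 mm above the table
- tube_front (a point): middle of the laser's brass front face (green window), 100 mm from its centre along its x; the other end is black
- mirror_mount: bystander: round mirror in a black square frame on a post, 60 x 60 x 111 mm; origin under its foot
- beam_block: bystander: thin black square plate on a post with a foot, 60 x 70 x 105 mm; origin under its foot
- power_meter: bystander: black disc 60 mm across and 24 mm high with a white spot; origin under its centre
- driver: bystander: screwdriver with a yellow handle, 160 mm long, lying flat
- screw_tray: bystander: open blue tray 100 x 70 x 30 mm; origin under its centre
- cleaner_jar: bystander: amber jar 54 mm across, 85 mm high; origin under its centre
- lens_case: bystander: wooden lens case 110 x 70 x 35 mm; origin under its centre
There are look-alikes about, which are no part of the job. What is meant by the part that bears tube_center is not purple, and is the larger of those in its own colour.

How it is judged:
On the way, in this order (a step that is already met when the one before it is completed fails the run):
1. the ladder section rests with its pawl on the top rung (value of joint fly between 0.06 and 0.068 m and value of joint pawl below 0.25 rad), for 0.3 s.
2. the laser is lifted out of the slanted rest, the section still on the top rung (all of step 1 and distance between tube_center and rest above 0.17 m), for 0.1 s.
3. the laser is lowered by hand into both cradles, brass end over the ladder, with the keeper still open (all of step 1 and x of tube_center in the frame of stand between -0.022 and 0.022 m and y of tube_center in the frame of stand between -0.005 and 0.005 m and z of tube_center in the frame of stand between 0.2135 and 0.2245 m and angle between the x axis of tube_center and the x axis of stand, either way round below 0.05 rad and x of tube_front in the frame of stand above 0.07 m and z of the grasp point in the frame of tube_center between -0.025 and 0.025 m and distance between the grasp point and tube_center below 0.08 m and value of joint keeper above 1 rad), for 0.05 s.
At the end, for the whole second after the job is handed in: Section on the top rung (fly 0.064 +-0.004, pawl under 0.25 rad); laser in both cradles, brass end over the ladder: within 22 mm along the stand's x, 5 mm sideways, 5.5 mm of 219 mm height, 0.05 rad of the stand's x; keeper shut on it (under 0.16 rad) and still (all of step 1 and x of tube_center in the frame of stand between -0.022 and 0.022 m and y of tube_center in the frame of stand between -0.005 and 0.005 m and z of tube_center in the frame of stand between 0.2135 and 0.2245 m and angle between the x axis of tube_center and the x axis of stand, either way round below 0.05 rad and x of tube_front in the frame of stand above 0.07 m and value of joint keeper below 0.16 rad and velocity of joint keeper below 0.1 rad/s); the robot touches nothing.
It fails at once if the ladder section is let drop (faster than 0.2 m/s downward) (velocity of joint fly below -0.2 m/s).
It fails at once if the laser falls (its centre lower than 60 mm above the table) (height (world z) of tube_center below 0.06 m).
It fails at once if a bystander is moved more than 30 mm (distance of any of mirror_mount, beam_block, power_meter, driver, screw_tray, cleaner_jar, lens_case from where it was at the start of the episode above 0.03 m).
It also fails if it takes over 61 s, if anything falls off the work surface, if the arm or the gripper's body presses on something with over 40 N, if the wrist force passes 120 N, or if a joint passes its speed limit or range.

## Working session

There is one attempt and no reset: what is moved stays moved. The work goes in short steps, Python scripts to look and compute and a tool call to move; the robot and the scene stay as the last step left them, time stands still between calls to the robot, and variables do not carry over. Pictures are saved under pics/ and viewed, at most 10 in all, crops included, and the job is handed in when it is done.

Besides the shell and the picture viewer there is one more tool, called as name(argument=value, ...), one argument or row to a line, values as JSON. step_arm: Moves the arm, as the interface text tells. Its arguments: {"type":"object","properties":{"moves":{"type":"array","items":{"type":"array","items":{"type":"array","items":{"type":"number"}}}}},"required":["moves"]}

```bash
ls; mkdir -p pics; cat > h.py <<'E'
import numpy as np, cv2
from scipy.spatial.transform import Rotation as R
from station import env
def shot(n,save=None):
    s=env.observe(); c=env.read_camera(n)
    if n=='wrist':
        T=np.array(c['T_tool_cam']); Rt=R.from_rotvec(s['tool_rot']).as_matrix()
        c['o']=Rt@T[:3,3]+s['position']; c['R']=Rt@T[:3,:3]
    else:
        c['o']=np.array(c['origin']); q=np.array(c['orientation'])
        c['R']=q if q.shape==(3,3) else R.from_rotvec(q).as_matrix()
    f=240/np.tan(np.radians(c['vertical_fov'])/2)
    c['K']=np.array([[f,0,c['cx']],[0,f,c['cy']],[0,0,1]]); c['d']=np.array(c['dist_coeffs'])
    if save: cv2.imwrite('pics/'+save,c['pixels'][:,:,::-1])
    return c
def ray(c,uv):
    p=cv2.undistortPoints(np.array(uv,float).reshape(-1,1,2),c['K'],c['d'])[:,0]
    d=np.c_[p,np.ones(len(p))]@c['R'].T
    return d/np.linalg.norm(d,axis=1)[:,None]
def onz(c,uv,z):
    d=ray(c,uv); return c['o']+d*((z-c['o'][2])/d[:,2])[:,None]
def proj(c,P):
    rv=cv2.Rodrigues(c['R'].T)[0]; return cv2.projectPoints(np.array(P,float).reshape(-1,1,3),rv,-c['R'].T@c['o'],c['K'],c['d'])[0][:,0]
def tri(c1,u1,c2,u2):
    d1,d2=ray(c1,[u1])[0],ray(c2,[u2])[0]
    t=np.linalg.lstsq(np.c_[d1,-d2],c2['o']-c1['o'],rcond=None)[0]
    a,b=c1['o']+t[0]*d1,c2['o']+t[1]*d2; return (a+b)/2,np.linalg.norm(a-b)
def blobs(c,lo,hi,amin=60):
    h=cv2.cvtColor(c['pixels'],cv2.COLOR_RGB2HSV); m=cv2.inRange(h,np.array(lo),np.array(hi))
    n,l,st,ce=cv2.connectedComponentsWithStats(m)
    return [(ce[i].round(1).tolist(),st[i].tolist()) for i in range(1,n) if st[i][4]>=amin],l
E
python3 - <<'E'
from h import *
for n in('scene','top'):
    c=shot(n,n+'0.png'); print(n,c['o'],c['R'].round(3).tolist(),c['vertical_fov'],c['d'])
print(env.observe())
E
```

```text
pics
scene [ 1.58460922 -0.38781077  0.90931476] [[0.296, 0.542, -0.786], [0.955, -0.188, 0.23], [-0.024, -0.819, -0.573]] 44.82689545581939 [-0.14278769  0.          0.          0.          0.        ]
top [ 0.36180867 -0.11589154  1.57817618] [[-0.009, -0.99, 0.143], [-1.0, 0.01, 0.005], [-0.006, -0.142, -0.99]] 42.620481465915525 [-0.04020833  0.          0.          0.          0.        ]
{'t': 0.1, 'qpos': array([ 1.14738715,  0.3327897 , -0.0646832 ,  1.46085983,  0.02159585,
        1.34989573, -0.08847041]), 'qd': array([ 7.11140501e-04, -1.85577333e-03, -1.46986232e-03, -3.19747681e-03,
        1.43589807e-04,  1.08858008e-03,  5.81959070e-05]), 'effort': array([ 3.02386543e-03, -6.26746774e+01,  5.03001362e-02, -3.92430174e+01,
        1.62815850e-02,  6.96657255e-03,  6.60568594e-05]), 'position': array([ 0.24372416, -0.57519015,  0.25560609]), 'tool_rot': array([-3.07751222e+00, -6.25190365e-01,  4.82905102e-04]), 'contact_force': array([-0.04901109,  0.04744748, -0.99389795]), 'moment': array([-0.0010046 , -0.00218346,  0.01191937]), 'finger_force': 0.0, 'gripper_width': 1.001200899698679}
```

View pics/scene0.png

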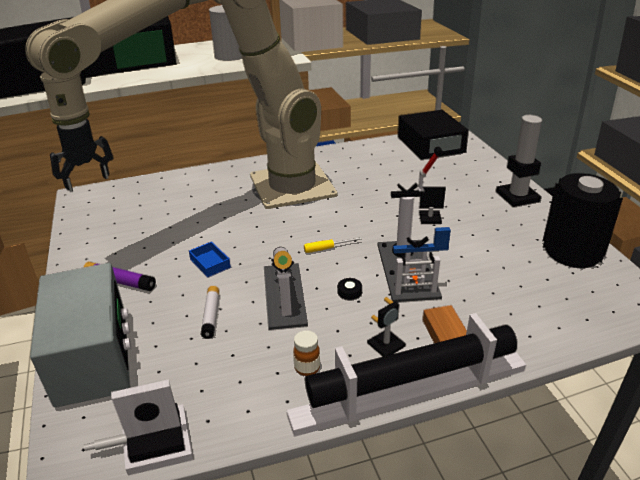

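View pics/top0.png

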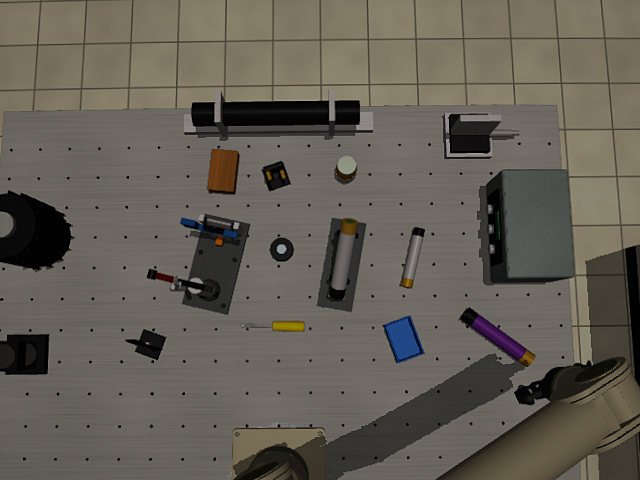

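Scene view: the stand is at about (412,255) with its ear at (441,238), the sloping laser at (283,270), and look-alikes at (210,312) for the small silver tube and (130,277) for the purple tube. Top view: the candidates are the sloping silver tube (344,258), the small silver tube (412,258) and the purple tube (497,336). The sloping tube fits because it is not purple, is the larger silver one and lies in the rest. The stand's +x and the rest's +x both point roughly to world +x. I'll confirm this in one enlarged crop.

```bash
python3 - <<'E'
import cv2,numpy as np
t=cv2.imread('pics/top0.png')[205:320,140:440]; s=cv2.imread('pics/scene0.png')[185:330,80:480]
a=cv2.resize(t,(800,307),interpolation=cv2.INTER_CUBIC); b=cv2.resize(s,(800,290),interpolation=cv2.INTER_CUBIC)
cv2.imwrite('pics/crop1.png',np.clip(np.vstack([a,b]).astype(float)*1.3,0,255).astype(np.uint8))
E
```

```text
(no output)
```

View pics/crop1.png

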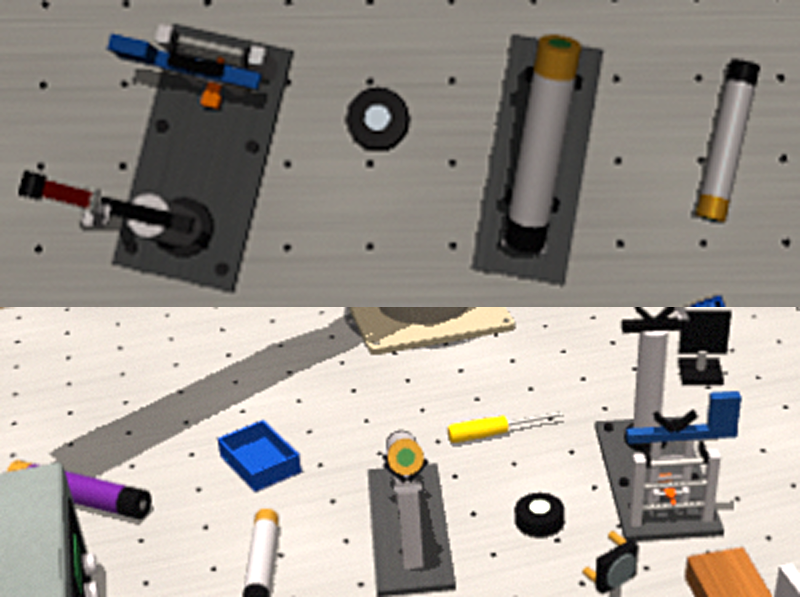

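The crop confirms it: the laser is the large silver tube with the green window, crop (545,140), lying in the rest, and the silver one at (725,140) is smaller. Next I'll work out the poses from the plate corners and the ends of the coloured parts.

```bash
python3 - <<'E'
from h import *
c=shot('top'); s=shot('scene'); k=800/300
f=lambda p:np.array(p)/k+[140,205]
g=cv2.cvtColor(c['pixels'],cv2.COLOR_RGB2GRAY)
def cor(p):
    return cv2.cornerSubPix(g,np.float32(p).reshape(-1,1,2),(3,3),(-1,-1),(3,40,.01))[:,0]
for n,P,w,l in(('stand',[(175,25),(292,52),(235,291),(115,263)],.12,.24),('rest',[(512,36),(603,50),(565,285),(473,268)],.09,.23)):
    u=cor(f(P)); print(n,(u-f(P)).round(1).tolist()); X=onz(c,u,.01)[:,:2]
    print(X.round(4).tolist(),[np.linalg.norm(X[i]-X[(i+1)%4]).round(4) for i in range(4)])
    # rigid fit
    L=np.array([[l/2,w/2],[l/2,-w/2],[-l/2,-w/2],[-l/2,w/2]])
    A=L-L.mean(0);B=X-X.mean(0);U,_,V=np.linalg.svd(A.T@B);Rm=V.T@U.T
    print('center',X.mean(0).round(4),'yaw',np.arctan2(Rm[1,0],Rm[0,0]).round(4),'res',(B-A@Rm.T).round(4).tolist())
for nm,lo,hi in(('blue',(105,120,40),(125,255,255)),('red',(0,170,60),(4,255,255)),('brass',(15,120,60),(28,255,255))):
    for n,q in(('top',c),('scene',s)):
        print(nm,n,[b for b in blobs(q,lo,hi,25)[0]])
E
```

```text
stand [[-1.1, -0.7], [0.5, -0.8], [-0.7, 0.1], [-1.7, -0.1]]
[[0.6574, 0.1908], [0.6298, 0.0722], [0.3976, 0.1279], [0.4255, 0.2459]] [np.float64(0.1218), np.float64(0.2388), np.float64(0.1213), np.float64(0.2383)]
center [0.5276 0.1592] yaw -0.2336 res [[-0.0008, 0.001], [-0.0006, -0.0009], [0.0007, -0.0007], [0.0008, 0.0006]]
rest [[-0.6, -1.1], [-0.3, -0.5], [-0.7, -0.3], [-1.1, -0.1]]
[[0.6443, -0.1385], [0.628, -0.2274], [0.4017, -0.1858], [0.4181, -0.0975]] [np.float64(0.0903), np.float64(0.2301), np.float64(0.0898), np.float64(0.2298)]
center [ 0.523  -0.1623] yaw -0.1808 res [[0.0, 0.0002], [-0.0, -0.0001], [-0.0001, 0.0001], [0.0001, -0.0002]]
blue top [([187.7, 221.7], [181, 218, 15, 8, 84]), ([200.5, 227.0], [198, 224, 7, 7, 31]), ([229.6, 233.4], [219, 229, 19, 9, 95]), ([403.2, 338.8], [385, 316, 39, 47, 1081])]
blue scene [([325.3, 142.7], [317, 141, 18, 5, 51]), ([428.1, 242.8], [393, 227, 57, 26, 597]), ([209.3, 258.7], [189, 242, 42, 35, 907])]
red top []
red scene [([429.8, 162.6], [423, 153, 14, 20, 86])]
brass top [([268.3, 175.0], [266, 171, 6, 9, 31]), ([282.3, 
[... 300 characters left out ...]
618.2, 78.7], [595, 66, 45, 30, 573]), ([304.3, 78.7], [299, 72, 9, 18, 93]), ([173.3, 129.8], [69, 79, 198, 108, 12798]), ([370.9, 113.3], [314, 88, 122, 53, 3717]), ([450.5, 112.3], [441, 103, 20, 19, 138]), ([26.4, 196.5], [0, 109, 64, 203, 8667]), ([99.5, 151.1], [95, 145, 10, 12, 69]), ([609.6, 172.5], [577, 148, 63, 53, 933]), ([61.3, 163.3], [59, 157, 7, 14, 51]), ([626.6, 227.3], [610, 197, 30, 60, 770]), ([318.4, 245.5], [304, 239, 30, 14, 281]), ([282.3, 259.6], [274, 251, 18, 18, 199]), ([88.5, 264.0], [84, 262, 11, 5, 38]), ([213.1, 288.8], [207, 286, 12, 8, 54]), ([388.1, 300.2], [384, 297, 9, 7, 37]), ([3.7, 309.0], [0, 304, 11, 11, 39]), ([374.7, 318.1], [372, 315, 6, 8, 30])]
```

```bash
cat >> h.py <<'E'
S=np.array([.5276,.1592]);ys=-.2336; Q=np.array([.523,-.1623]);yr=-.1808
def W(o,y,p):
    p=np.array(p,float); return np.r_[o+R.from_euler('z',y).as_matrix()[:2,:2]@p[:2],p[2]]
def down(yaw): # tool z down, tool y at angle yaw in the world
    y=np.array([np.cos(yaw),np.sin(yaw),0]);z=np.array([0,0,-1.]); return np.c_[np.cross(y,z),y,z]
def go(p,Rt):
    s=env.observe(); R0=R.from_rotvec(s['tool_rot']).as_matrix()
    print('shift cm',(R0.T@(np.array(p)-s['position'])*100).round(2),'turn',R.from_matrix(R0.T@Rt).as_rotvec().round(4))
E
python3 - <<'E'
from h import *
c=shot('top'); s=shot('scene')
P={'eartop':W(S,ys,[.07,.057,.17]),'earctr':W(S,ys,[.07,.057,.148]),'tubefront':np.r_[W(Q,yr,[.0848,0,0])[:2],.118+.053],'tubeback':np.r_[W(Q,yr,[-.0848,0,0])[:2],.118-.053],
'knob':W(S,ys,[-.07,.036+.066*.505,.24+.066*.863])}
for k,p in P.items(): print(k,p.round(4),proj(c,p).round(1),proj(s,p).round(1))
st=env.observe(); print(R.from_rotvec(st['tool_rot']).as_matrix().round(3).tolist())
e=P['earctr']
for y in(ys,ys+np.pi): go([e[0],e[1],.38],down(y))
# tube axis colour: green window
for n,q in(('top',c),('scene',s)): print(n,blobs(q,(40,70,40),(85,255,255),8)[0])
E
```

```text
eartop [0.6089 0.1984 0.17  ] [[187.7 221.6]] [[442.2 228.7]]
earctr [0.6089 0.1984 0.148 ] [[189.8 223.2]] [[441.2 236.6]]
tubefront [ 0.6064 -0.1775  0.171 ] [[349.3 221. ]] [[283.  259.7]]
tubeback [ 0.4396 -0.1471  0.065 ] [[336.1 295.6]] [[280.5 253.7]]
knob [0.4755 0.2429 0.297 ] [[152.1 274.2]] [[437.9 151.4]]
[[0.921, 0.39, -0.0], [0.39, -0.921, 0.0], [-0.0, -0.0, -1.0]]
shift cm [ 63.8  -57.01 -12.37] turn [-5.000e-04 -2.000e-04 -9.364e-01]
shift cm [ 63.8  -57.01 -12.37] turn [-2.0000e-04  5.0000e-04  2.2052e+00]
top [([497.9, 216.4], [497, 211, 2, 13, 15]), ([349.8, 220.9], [346, 220, 8, 3, 18]), ([498.8, 232.1], [498, 227, 2, 12, 15])]
scene [([140.1, 49.4], [113, 30, 53, 38, 1411]), ([282.5, 259.9], [279, 256, 8, 9, 58]), ([117.7, 311.0], [117, 298, 4, 27, 44])]
```

step_arm(
  moves=[
    [[0, 0, -6, 0, 0, 0, 8.5], [0, 0, -12.4, 0, 0, 0, 8.5], [6, -5.4, -12.4, 0, 0, -0.09, 8.5], [63.8, -57, -12.4, 0, 0, -0.936, 8.5], [63.8, -57, -12.4, 0, 0, -0.936, 8.5], [63.8, -57, -12.4, 0, 0, -0.936, 8.5], [63.8, -57, -12.4, 0, 0, -0.936, 8.5], [63.8, -57, -12.4, 0, 0, -0.936, 8.5], [63.8, -57, -12.4, 0, 0, -0.936, 8.5], [63.8, -57, -12.4, 0, 0, -0.936, 8.5], [63.8, -57, -12.4, 0, 0, -0.936, 8.5], [63.8, -57, -12.4, 0, 0, -0.936, 8.5], [63.8, -57, -12.4, 0, 0, -0.936, 8.5], [63.8, -57, -12.4, 0, 0, -0.936, 8.5], [63.8, -57, -12.4, 0, 0, -0.936, 8.5], [63.8, -57, -12.4, 0, 0, -0.936, 8.5], [63.8, -57, -12.4, 0, 0, -0.936, 5], [63.8, -57, -12.4, 0, 0, -0.936, 5]],
  ],
)

```text
t: 2.55
position: [0.609, 0.1978, 0.3801]
tool_rot: [2.466, 1.947, -0.001]
contact_force: [-0.1, -2.1, -0.9]
gripper_width: 0.603
finger_force: 0.0
```

```bash
python3 - <<'E'
from h import *
w=shot('wrist','w1.png'); e=W(S,ys,[.07,.057,.17])
print(env.observe()['qpos'].round(3),env.observe()['position'],proj(w,e)); print(blobs(w,(105,120,40),(125,255,255),60)[0])
go([e[0],e[1],.158],down(ys))
E
```

```text
[ 0.134  0.436 -0.778  1.163  0.303  1.654 -0.804] [0.60903693 0.19713781 0.38046832] [[325.57685299 211.63394646]]
[([322.8, 208.4], [314, 178, 18, 63, 971]), ([323.0, 304.1], [317, 294, 13, 21, 267])]
shift cm [ 0.14 -0.06 22.25] turn [ 0.0005  0.0006 -0.0018]
```

View pics/w1.png

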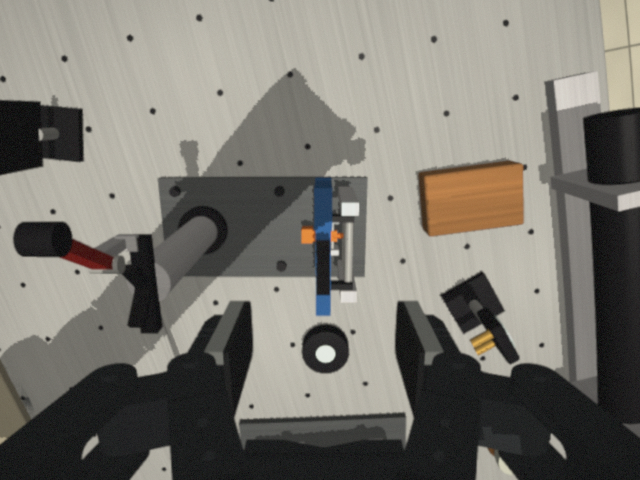

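The wrist view shows the ear's blue bar at about (323,208), within 4 px of the predicted point. The way down is clear on both x sides, so I'll descend and grip.

step_arm(
  moves=[
    [[0.1, -0.05, 6, 0, 0, 0, 5], [0.1, -0.05, 12, 0, 0, 0, 5], [0.1, -0.05, 17, 0, 0, 0, 5], [0.1, -0.05, 20, 0, 0, 0, 5], [0.1, -0.05, 22.2, 0, 0, 0, 5], [0.1, -0.05, 22.2, 0, 0, 0, 5], [0.1, -0.05, 22.2, 0, 0, 0, 0], [0.1, -0.05, 22.2, 0, 0, 0, 0], [0.1, -0.05, 22.2, 0, 0, 0, 0], [0.1, -0.05, 22.2, 0, 0, 0, 0], [0.1, -0.05, 22.2, 0, 0, 0, 0], [0.1, -0.05, 22.2, 0, 0, 0, 0]],
  ],
)

```text
t: 4.1
position: [0.6088, 0.1994, 0.1599]
tool_rot: [2.465, 1.946, 0.001]
contact_force: [-3.1, -1.9, 5.9]
gripper_width: 0.156
finger_force: 59.1
```

step_arm(
  moves=[
    [[0, 0, -1.5, 0, 0, 0, 0], [0, 0, -3, 0, 0, 0, 0], [0, 0, -4.5, 0, 0, 0, 0], [0, 0, -6, 0, 0, 0, 0], [0, 0, -7.5, 0, 0, 0, 0], [0, 0, -8.6, 0, 0, 0, 0], [0, 0, -9, 0, 0, 0, 0], [0, 0, -9, 0, 0, 0, 0], [0, 0, -9, 0, 0, 0, 0], [0, 0, -9, 0, 0, 0, 0]],
  ],
)

```text
t: 5.35
position: [0.6087, 0.1994, 0.248]
tool_rot: [-2.466, -1.947, -0.0]
contact_force: [2.8, 1.3, -4.6]
gripper_width: 0.155
finger_force: 63.5
```

```bash
python3 - <<'E'
from h import *
s=shot('scene'); print(env.observe()['position'],[b for b in blobs(s,(105,120,40),(125,255,255),60)[0]], proj(s,W(S,ys,[.07,.057,.148])),proj(s,W(S,ys,[.07,.057,.238])))
E
```

```text
[0.6087312  0.19932321 0.24802403] [([323.8, 143.0], [314, 141, 21, 5, 61]), ([425.0, 213.8], [396, 194, 57, 27, 444]), ([209.2, 258.7], [189, 242, 42, 35, 911])] [[441.23340744 236.57252331]] [[445.13459376 203.23847746]]
```

step_arm(
  moves=[
    [[0, 0, 0.6, 0, 0, 0, 0], [0, 0, 1.2, 0, 0, 0, 0], [0, 0, 1.8, 0, 0, 0, 0], [0, 0, 2.2, 0, 0, 0, 0], [0, 0, 2.3, 0, 0, 0, 0], [0, 0, 2.4, 0, 0, 0, 0], [0, 0, 2.4, 0, 0, 0, 0]],
  ],
)

```text
t: 6.28
position: [0.6087, 0.1993, 0.2243]
tool_rot: [2.466, 1.947, 0.0]
contact_force: [4.5, 1.2, -5.5]
gripper_width: 0.155
finger_force: 63.6
```

step_arm(
  moves=[
    [[0, 0, 0.1, 0, 0, 0, 0], [0, 0, 0.1, 0, 0, 0, 0]],
  ],
)

```text
t: 6.52
position: [0.6087, 0.1994, 0.2236]
tool_rot: [2.465, 1.947, 0.0]
contact_force: [2.8, 1.4, -0.7]
gripper_width: 0.155
finger_force: 64.0
```

step_arm(
  moves=[
    [[0, 0, 0.1, 0, 0, 0, 0], [0, 0, 0.1, 0, 0, 0, 0]],
  ],
)

```text
t: 6.78
position: [0.6088, 0.1994, 0.2231]
tool_rot: [2.465, 1.946, 0.001]
contact_force: [0.1, -0.6, 5.4]
gripper_width: 0.156
finger_force: 65.0
```

The section's weight has moved onto the rung: the force went from -5.5 to +5.4 N at a lift of about 64 mm. I'll release it and rise.

step_arm(
  moves=[
    [[0, 0, 0, 0, 0, 0, 2.5], [0, 0, 0, 0, 0, 0, 4.5], [0, 0, 0, 0, 0, 0, 4.5], [0, 0, 0, 0, 0, 0, 4.5], [0, 0, 0, 0, 0, 0, 4.5], [0, 0, -4, 0, 0, 0, 4.5], [0, 0, -10, 0, 0, 0, 4.5], [0, 0, -16, 0, 0, 0, 6], [0, 0, -16, 0, 0, 0, 6]],
  ],
)

```text
t: 7.9
position: [0.6094, 0.2005, 0.3877]
tool_rot: [2.464, 1.946, 0.012]
contact_force: [0.5, -0.3, -1.2]
gripper_width: 0.701
finger_force: 0.0
```

```bash
python3 - <<'E'
from h import *
s=shot('scene'); st=env.observe(); print([b for b in blobs(s,(105,120,40),(125,255,255),60)[0]])
print(blobs(s,(3,180,90),(14,255,255),8)[0])
print(proj(s,W(S,ys,[.07,.057,.212])))
th=.5585
a=np.r_[np.cos(yr)*np.cos(th),np.sin(yr)*np.cos(th),np.sin(th)] # tube axis
ctr=np.r_[Q,.118]
for sg in(1,-1):
    yv=sg*np.array([-np.sin(yr),np.cos(yr),0]); xv=-a if False else None
    z=-np.cross(np.cross(np.array([0,0,1.]),a),a); z=-np.cross(a,np.cross([0,0,1.],a)); z/=np.linalg.norm(z)
    M=np.c_[np.cross(yv,z),yv,z]; print(np.linalg.det(M),z)
    go(ctr-z*.136,M); print('tcp grasp',ctr-z*.006)
    y2=sg*np.array([-np.sin(ys),np.cos(ys),0]);
E
```

```text
[([431.0, 219.6], [395, 204, 58, 26, 631]), ([209.3, 258.7], [189, 242, 42, 35, 908])]
[([416.0, 254.5], [411, 250, 9, 12, 66]), ([445.1, 322.8], [424, 306, 42, 36, 931]), ([306.5, 353.9], [294, 346, 25, 13, 139])]
[[443.9897114  213.12889342]]
0.9999999999999999 [ 0.52127719 -0.09528746 -0.84805094]
shift cm [-37.66  -7.22  15.02] turn [-0.4481 -0.4281 -1.5785]
tcp grasp [ 0.51987234 -0.16172828  0.12308831]
0.9999999999999999 [ 0.52127719 -0.09528746 -0.84805094]
shift cm [-37.66  -7.22  15.02] turn [-0.422   0.4417  1.4748]
tcp grasp [ 0.51987234 -0.16172828  0.12308831]
```

step_arm(
  moves=[
    [[-6, -1, 0, -0.04, -0.04, -0.15, 8.5], [-12, -2, 0, -0.08, -0.08, -0.3, 8.5], [-18, -3.5, 0, -0.13, -0.13, -0.47, 8.5], [-24, -4.6, 3, -0.18, -0.17, -0.63, 8.5], [-29, -5.6, 6, -0.22, -0.21, -0.79, 8.5], [-33, -6.5, 9, -0.27, -0.26, -0.95, 8.5], [-37.7, -7.2, 12, -0.31, -0.3, -1.1, 8.5], [-37.7, -7.2, 15, -0.36, -0.34, -1.26, 8.5], [-37.7, -7.2, 15, -0.4, -0.38, -1.42, 8.5], [-37.7, -7.2, 15, -0.448, -0.428, -1.579, 8.5], [-37.7, -7.2, 15, -0.448, -0.428, -1.579, 8.5], [-37.7, -7.2, 15, -0.448, -0.428, -1.579, 8.5], [-37.7, -7.2, 15, -0.448, -0.428, -1.579, 8.5], [-37.7, -7.2, 15, -0.448, -0.428, -1.579, 8.5]],
  ],
)

```text
t: 9.7
position: [0.4514, -0.1506, 0.2324]
tool_rot: [0.234, 2.578, -0.069]
contact_force: [0.1, -0.4, 0.1]
gripper_width: 0.995
finger_force: 0.0
```

```bash
cat >> h.py <<'E'
th=.5585
ctr=np.r_[Q,.118]
def tubeM():
    a=np.r_[np.cos(yr)*np.cos(th),np.sin(yr)*np.cos(th),np.sin(th)]
    yv=np.array([-np.sin(yr),np.cos(yr),0]); z=-np.cross(a,np.cross([0,0,1.],a)); z/=np.linalg.norm(z)
    return np.c_[np.cross(yv,z),yv,z]
E
python3 - <<'E'
from h import *
st=env.observe(); print(st['qpos'].round(3)); w=shot('wrist','w2.png'); print(w['T_tool_cam'])
M=tubeM(); print(proj(w,[ctr,ctr-M[:,0]*.1,ctr+M[:,0]*.1]).round(1))
go(ctr-M[:,2]*.006,M)
E
```

```text
[ 0.537 -0.327 -0.239  2.27  -0.218  0.645  1.817]
[[-7.79463078e-05 -9.59571608e-01 -2.81464604e-01  7.29621449e-02]
 [ 9.99999952e-01 -1.59064207e-04  2.65351990e-04  6.21872883e-04]
 [-2.99395180e-04 -2.81464570e-01  9.59571574e-01 -1.18673557e-01]
 [ 0.00000000e+00  0.00000000e+00  0.00000000e+00  1.00000000e+00]]
[[325.1 241.9]
 [324.9 382.2]
 [325.3  69.4]]
shift cm [-0.15  0.17 12.94] turn [-0.0021 -0.0038  0.0004]
```

View pics/w2.png

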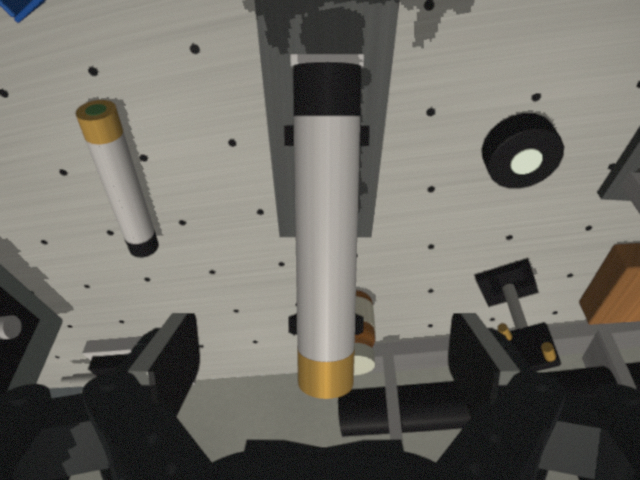

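The laser is centred at about (326,235), brass end at (326,380) and black end at (327,85), against predictions of 325 for the column and 382 and 69 for the ends. The alignment is good, so I'll move in along the tool axis.

step_arm(
  moves=[
    [[0, 0.1, 4, 0, 0, 0, 8.5], [-0.1, 0.15, 8, 0, -0.004, 0, 8.5], [-0.1, 0.15, 11, 0, -0.004, 0, 8.5], [-0.1, 0.15, 12.9, 0, -0.004, 0, 8.5], [-0.1, 0.15, 12.9, 0, -0.004, 0, 8.5], [-0.1, 0.15, 12.9, 0, -0.004, 0, 3], [-0.1, 0.15, 12.9, 0, -0.004, 0, 0], [-0.1, 0.15, 12.9, 0, -0.004, 0, 0], [-0.1, 0.15, 12.9, 0, -0.004, 0, 0], [-0.1, 0.15, 12.9, 0, -0.004, 0, 0], [-0.1, 0.15, 12.9, 0, -0.004, 0, 0], [-0.1, 0.15, 12.9, 0, -0.004, 0, 0]],
  ],
)

```text
t: 11.25
position: [0.5192, -0.1619, 0.1243]
tool_rot: [0.232, 2.573, -0.071]
contact_force: [-8.4, 2.8, 10.2]
gripper_width: 0.429
finger_force: 58.3
```

```bash
python3 - <<'E'
from h import *
st=env.observe(); print(st['qpos'].round(3)); M=tubeM(); print((M.T@(st['position']-(ctr-M[:,2]*.006))*1000).round(1))
R0=R.from_rotvec(st['tool_rot']).as_matrix(); print('up 15cm in tool',(R0.T@[0,0,15]).round(2))
# over stand, tool vertical, tool y=+stand y
g=W(S,ys,[0,0,.219+.006]); 
for dz in(.08,): go(g+[0,0,dz],down(ys+np.pi/2))
E
```

```text
[ 0.545  0.008 -0.31   2.256 -0.078  0.319  1.694]
[-0.1 -0.3 -1.3]
up 15cm in tool [ -7.97  -0.04 -12.71]
shift cm [ -5.46  31.69 -18.01] turn [0.0122 0.5602 0.0523]
```

step_arm(
  moves=[
    [[0, 0, -1, 0, 0, 0, 0], [0, 0, -3, 0, 0, 0, 0], [0, 0, -6, 0, 0, 0, 0], [-2, 0, -10, 0, 0, 0, 0], [-5, 0, -14, 0, 0.06, 0, 0], [-7, 0, -18, 0, 0.14, 0.01, 0], [-8, 0, -20, 0, 0.22, 0.01, 0], [-8, 0, -20, 0, 0.22, 0.01, 0]],
  ],
)

```text
t: 12.25
position: [0.4821, -0.1543, 0.3365]
tool_rot: [0.264, 2.789, -0.042]
contact_force: [1.2, 0.6, -5.5]
gripper_width: 0.427
finger_force: 62.2
```

```bash
python3 - <<'E'
from h import *
st=env.observe(); print(st['qpos'].round(3)); g=W(S,ys,[0,0,.225]); go(g+[0,0,.1],down(ys+np.pi/2))
E
```

```text
[ 0.588 -0.186 -0.309  1.879 -0.098  1.101  1.686]
shift cm [ 1.74 31.64  0.67] turn [0.0098 0.3409 0.0441]
```

step_arm(
  moves=[
    [[0, 2, 0, 0, 0.05, 0, 0], [0.3, 6, 0.1, 0, 0.12, 0.01, 0], [0.6, 10, 0.2, 0, 0.2, 0.02, 0], [0.9, 14, 0.3, 0.01, 0.27, 0.03, 0], [1.2, 18, 0.4, 0.01, 0.341, 0.044, 0], [1.5, 22, 0.5, 0.01, 0.341, 0.044, 0], [1.7, 26, 0.7, 0.01, 0.341, 0.044, 0], [1.7, 29, 0.7, 0.01, 0.341, 0.044, 0], [1.7, 31, 0.7, 0.01, 0.341, 0.044, 0], [1.7, 31.6, 0.7, 0.01, 0.341, 0.044, 0], [1.7, 31.6, 0.7, 0.01, 0.341, 0.044, 0], [1.7, 31.6, 0.7, 0.01, 0.341, 0.044, 0], [1.7, 31.6, 0.7, 0.01, 0.341, 0.044, 0]],
  ],
)

```text
t: 13.88
position: [0.5277, 0.1576, 0.3235]
tool_rot: [-0.369, -3.118, 0.001]
contact_force: [-0.1, -0.1, -4.0]
gripper_width: 0.425
finger_force: 62.0
```

```bash
python3 - <<'E'
from h import *
st=env.observe(); print(st['qpos'].round(3)); g=W(S,ys,[0,0,.225]); go(g,down(ys+np.pi/2))
w=shot('wrist'); s=shot('scene','s2.png'); t=shot('top','t2.png')
print('win',blobs(s,(40,70,40),(85,255,255),8)[0], proj(s,W(S,ys,[.1,0,.319])))
P=np.array([W(S,ys,[x,0,.319]) for x in(-.1,0,.1)]); print('w',proj(w,P).round(1),'s',proj(s,P).round(1),'t',proj(t,P).round(1))
print('blue',blobs(s,(105,120,40),(125,255,255),60)[0])
a=cv2.resize(s['pixels'][120:320,300:540],(480,400))
b=cv2.resize(w['pixels'],(320,240)); o=np.zeros((400,800,3),np.uint8); o[:,:480]=a; o[:240,480:]=b
cv2.imwrite('pics/c3.png',o[:,:,::-1])
E
```

```text
[ 0.211  0.201 -0.673  1.523  0.125  1.464  0.869]
shift cm [0.03 0.16 9.85] turn [-0.0007 -0.0017 -0.002 ]
win [([138.9, 48.6], [112, 30, 54, 38, 1522]), ([424.7, 180.3], [421, 177, 9, 8, 50]), ([117.6, 310.8], [117, 298, 3, 27, 43])] [[426.00196924 178.91024105]]
w [[326.5  10.1]
 [326.5 352.4]
 [326.4 567.7]] s [[407.2 138.8]
 [416.  157.6]
 [426.  178.9]] t [[177.8 295. ]
 [190.  247.9]
 [202.1 201.6]]
blue [([323.6, 143.0], [314, 141, 21, 5, 62]), ([431.0, 219.5], [395, 203, 58, 27, 639]), ([209.3, 258.7], [189, 242, 41, 35, 906])]
```

View pics/c3.png

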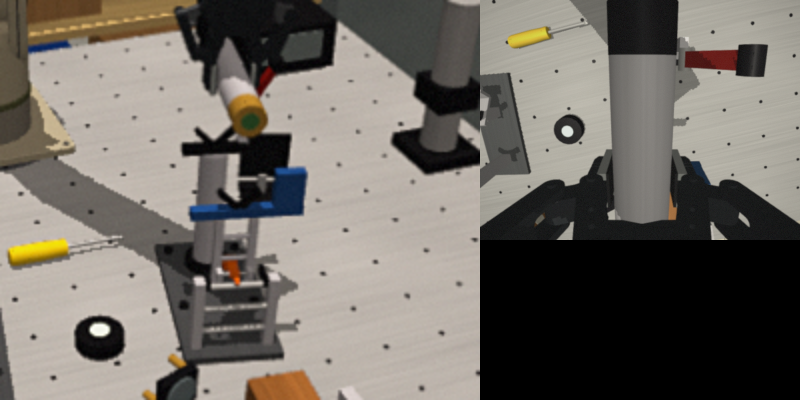

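The window is at (424.7,180.3), within 2 px of the prediction. The laser is level above both V cradles, the section's cradle is up, and the keeper is open on the +y side. I'll lower it.

step_arm(
  moves=[
    [[0, 0.16, 2, 0, 0, 0, 0], [0, 0.16, 4.5, 0, 0, 0, 0], [0, 0.16, 6.5, 0, 0, 0, 0], [0, 0.16, 8, 0, 0, 0, 0], [0, 0.16, 8.8, 0, 0, 0, 0], [0, 0.16, 9.2, 0, 0, 0, 0], [0, 0.16, 9.2, 0, 0, 0, 0]],
  ],
)

```text
t: 14.9
position: [0.528, 0.1601, 0.2319]
tool_rot: [-0.367, -3.118, 0.0]
contact_force: [-0.2, -0.0, -4.2]
gripper_width: 0.429
finger_force: 62.1
```

step_arm(
  moves=[
    [[0, 0, 0.2, 0, 0, 0, 0], [0, 0, 0.4, 0, 0, 0, 0], [0, 0, 0.4, 0, 0, 0, 0]],
  ],
)

```text
t: 15.28
position: [0.5278, 0.16, 0.2275]
tool_rot: [-0.367, -3.118, 0.0]
contact_force: [0.2, 0.0, -5.2]
gripper_width: 0.425
finger_force: 62.1
```

step_arm(
  moves=[
    [[0, 0, 0.1, 0, 0, 0, 0], [0, 0, 0.15, 0, 0, 0, 0], [0, 0, 0.15, 0, 0, 0, 0]],
  ],
)

```text
t: 15.65
position: [0.528, 0.1602, 0.2263]
tool_rot: [-0.367, -3.118, -0.0]
contact_force: [1.4, 0.5, -3.4]
gripper_width: 0.426
finger_force: 62.1
```

step_arm(
  moves=[
    [[0, 0, 0.1, 0, 0, 0, 0], [0, 0, 0.1, 0, 0, 0, 0]],
  ],
)

```text
t: 15.9
position: [0.5281, 0.1604, 0.2259]
tool_rot: [-0.367, -3.119, -0.001]
contact_force: [-1.1, 0.6, 5.2]
gripper_width: 0.426
finger_force: 63.0
```

step_arm(
  moves=[
    [[0, 0, 0.1, 0, 0, 0, 0], [0, 0, 0.1, 0, 0, 0, 0]],
  ],
)

```text
t: 16.15
position: [0.5282, 0.1605, 0.2256]
tool_rot: [-0.367, -3.12, -0.0]
contact_force: [-4.1, -0.5, 12.0]
gripper_width: 0.427
finger_force: 63.9
```

```bash
python3 - <<'E'
from h import *
st=env.observe(); print(st['position'],st['contact_force'].round(1),st['moment'].round(2)); s=shot('scene'); t=shot('top')
P=[W(S,ys,[.1,0,.219])]; print('win',blobs(s,(40,70,40),(85,255,255),8)[0][1:2],proj(s,P)); print('brass',[b for b in blobs(t,(15,120,60),(28,255,255),25)[0] if b[0][0]<240 and b[0][1]<300],proj(t,[W(S,ys,[x,0,.238]) for x in(.075,.1)]))
print('blue',blobs(s,(105,120,40),(125,255,255),60)[0])
E
```

```text
[0.52818792 0.16046705 0.22564347] [-4.1 -0.5 12. ] [-0.12  0.96  0.12]
win [([422.5, 219.7], [419, 217, 8, 7, 42])] [[422.33779316 219.01185097]]
brass [([208.6, 215.1], [200, 209, 18, 14, 176])] [[206.38244048 219.83502094]
 [209.17547379 209.02587336]]
blue [([323.7, 142.9], [314, 141, 21, 5, 61]), ([431.9, 219.3], [395, 204, 58, 27, 583]), ([209.3, 258.7], [189, 242, 42, 35, 907])]
```

Seated: the window is at (422.5,219.7) against a predicted (422.3,219.0), and the contact force now pushes up. I'll release and rise.

step_arm(
  moves=[
    [[0, 0, -0.1, 0, 0, 0, 4.4], [0, 0, -0.1, 0, 0, 0, 5.5], [0, 0, -0.1, 0, 0, 0, 6.5], [0, 0, -0.1, 0, 0, 0, 6.5], [0, 0, -0.1, 0, 0, 0, 6.5], [0, 0, -2, 0, 0, 0, 6.5], [0, 0, -6, 0, 0, 0, 6.5], [0, 0, -12, 0, 0, 0, 6.5], [0, 0, -17, 0, 0, 0, 4], [0, 0, -17, 0, 0, 0, 0], [0, 0, -17, 0, 0, 0, 0]],
  ],
)

```text
t: 17.62
position: [0.528, 0.1601, 0.3944]
tool_rot: [-0.367, -3.118, 0.0]
contact_force: [-0.5, -0.0, 0.1]
gripper_width: 0.125
finger_force: 0.0
```

```bash
python3 - <<'E'
from h import *
st=env.observe(); s=shot('scene'); t=shot('top')
for y,z in((.135,.39),(.135,.3),(.045,.3)): go(W(S,ys,[-.07,y,z]),down(ys+np.pi/2))
print('win',blobs(s,(40,70,40),(85,255,255),8)[0][1:2],proj(s,[W(S,ys,[.1,0,.219])])); print('brass',[b for b in blobs(t,(15,120,60),(28,255,255),25)[0] if b[0][0]<240 and b[0][1]<300])
print('red',blobs(s,(0,150,60),(6,255,255),25)[0],proj(s,[W(S,ys,[-.07,.058,.275])]))
print('blue',blobs(s,(105,120,40),(125,255,255),60)[0])
E
```

```text
shift cm [ 7.02 13.43  0.33] turn [-0.0013 -0.0034 -0.0008]
shift cm [ 6.99 13.44  9.33] turn [-0.0013 -0.0034 -0.0008]
shift cm [6.98 4.44 9.34] turn [-0.0013 -0.0034 -0.0008]
win [([422.5, 219.4], [419, 216, 8, 8, 45])] [[422.33779316 219.01185097]]
brass [([208.7, 215.1], [200, 209, 18, 14, 177])]
red [([429.9, 162.8], [423, 153, 14, 20, 73])] [[432.44047803 159.90649908]]
blue [([323.7, 142.9], [314, 141, 21, 5, 61]), ([431.8, 219.2], [395, 203, 58, 28, 590]), ([209.2, 258.7], [189, 242, 41, 35, 906])]
```

step_arm(
  moves=[
    [[3, 5, 0, 0, 0, 0, 0], [6, 10, 0, 0, 0, 0, 0], [7, 13.4, 0.3, 0, 0, 0, 0], [7, 13.4, 0.3, 0, 0, 0, 0], [7, 13.4, 5, 0, 0, 0, 0], [7, 13.4, 9.3, 0, 0, 0, 0], [7, 13.4, 9.3, 0, 0, 0, 0], [7, 11.4, 9.3, 0, 0, 0, 0], [7, 10, 9.3, 0, 0, 0, 0], [7, 9, 9.3, 0, 0, 0, 0], [7, 8, 9.3, 0, 0, 0, 0], [7, 7, 9.3, 0, 0, 0, 0], [7, 6, 9.3, 0, 0, 0, 0], [7, 5, 9.3, 0, 0, 0, 0], [7, 4.3, 9.3, 0, 0, 0, 0], [7, 4.3, 9.3, 0, 0, 0, 0], [7, 4.3, 9.3, 0, 0, 0, 0]],
  ],
)

```text
t: 19.85
position: [0.4699, 0.2184, 0.3012]
tool_rot: [-0.367, -3.118, -0.0]
contact_force: [-0.2, 0.8, -0.2]
gripper_width: -0.001
finger_force: 0.0
```

```bash
python3 - <<'E'
from h import *
s=shot('scene'); t=shot('top')
print('red',blobs(s,(0,150,60),(6,255,255),25)[0],blobs(t,(0,120,40),(8,255,255),15)[0],'shut bar:',proj(s,[W(S,ys,[-.07,0,.244])]),proj(t,[W(S,ys,[-.07,0,.244])]))
print('win',blobs(s,(40,70,40),(85,255,255),8)[0][1:2])
go(W(S,ys,[-.07,.045,.42]),down(ys+np.pi/2))
E
```

```text
red [([417.7, 165.0], [413, 157, 10, 17, 36])] [] shut bar: [[407.838585   172.48596663]] [[189.3795697  283.39568532]]
win [([422.5, 219.4], [419, 216, 8, 8, 45])]
shift cm [  0.03   0.07 -11.88] turn [-0.0003 -0.0022 -0.0002]
```

The keeper is about upright but has not fallen yet, with red at (417.7,165). I'll push it a little farther.

step_arm(
  moves=[
    [[0, -0.8, 0, 0, 0, 0, 0], [0, -1.6, 0, 0, 0, 0, 0], [0, -2.2, 0, 0, 0, 0, 0], [0, -2.2, 0, 0, 0, 0, 0], [0, -2.2, 0, 0, 0, 0, 0], [0, -2.2, 0, 0, 0, 0, 0]],
  ],
)

```text
t: 20.7
position: [0.4648, 0.1969, 0.3012]
tool_rot: [-0.366, -3.118, 0.0]
contact_force: [0.4, 0.4, -0.4]
gripper_width: -0.001
finger_force: 0.0
```

```bash
python3 - <<'E'
from h import *
s=shot('scene')
for a in(2.1,1.57,1.2,.06): print(a,proj(s,[W(S,ys,[-.07,.036-.04*np.cos(a),.24+.04*np.sin(a)])]))
print('red',blobs(s,(0,150,60),(6,255,255),15)[0])
E
```

```text
2.1 [[431.68660477 160.11566022]]
1.57 [[423.58217026 158.43057953]]
1.2 [[417.55462419 159.71908507]]
0.06 [[406.19673897 173.14990693]]
red [([410.0, 173.2], [400, 171, 21, 5, 88])]
```

The red bar now lies flat at (410,173), where a shut keeper should be. I'll retreat and check.

step_arm(
  moves=[
    [[0, 0, -3, 0, 0, 0, 0], [0, 0, -8, 0, 0, 0, 0], [0, 0, -12, 0, 0, 0, 0], [8, 0, -12, 0, 0, 0, 0], [8, 0, -12, 0, 0, 0, 0], [8, 0, -12, 0, 0, 0, 0], [8, 0, -12, 0, 0, 0, 0]],
  ],
)

```text
t: 21.62
position: [0.388, 0.2148, 0.4212]
tool_rot: [-0.368, -3.118, 0.0]
contact_force: [-0.2, 0.4, 0.2]
gripper_width: -0.002
finger_force: 0.0
```

```bash
python3 - <<'E'
from h import *
s=shot('scene');t=shot('top')
print('red',blobs(s,(0,150,60),(6,255,255),15)[0],'win',blobs(s,(40,70,40),(85,255,255),8)[0][1:2],'blue',blobs(s,(105,120,40),(125,255,255),60)[0])
cv2.imwrite('pics/end.png',np.hstack([cv2.resize(s['pixels'][130:330,360:500],(420,600)),cv2.resize(t['pixels'][190:330,140:240],(380,532))[:600] if 0 else cv2.resize(t['pixels'][190:330,140:228],(377,600))])[:,:,::-1])
E
```

```text
red [([410.0, 172.9], [399, 170, 23, 6, 104])] win [([422.5, 219.4], [419, 216, 8, 8, 45])] blue [([323.6, 143.0], [314, 141, 21, 5, 62]), ([431.8, 219.4], [395, 204, 58, 26, 596]), ([209.3, 258.7], [189, 242, 42, 35, 907])]
```

View pics/end.png

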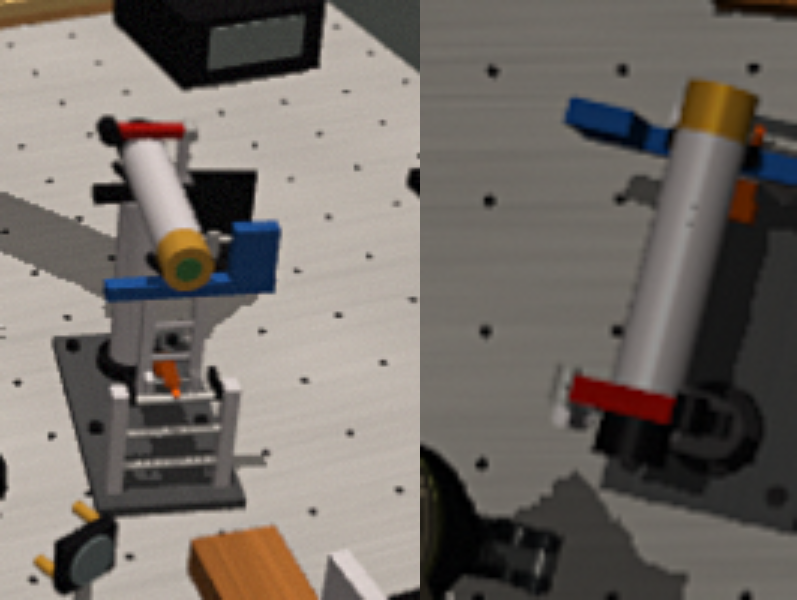

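The final crops show the red keeper shut across the laser (left crop 150,130), the brass end over the ladder (190,260), the pawl on the top rung (170,385), and the gripper clear.

```bash
python3 -c "
from station import env
print(env.finish_job())"
```

```text
the job is handed in; nothing more can be done
None
```

The job is handed in, with no verdict returned; the last pictures show the section on the top rung, the laser in both cradles with its brass end over the ladder, the red keeper shut on it, and the gripper clear.

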